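# Load a sample tube from the roller mixer into the tube labeller and press its plate

## Robot

A 6-joint arm with a two-finger parallel gripper is mounted at the origin on the work surface. World frame = base frame: x ahead of the robot, y to its left, z up, the work surface at z = 0. Lengths are in m, angles in degrees, forces in N, time in s.
With the tool pointing down it reaches from about 0.375 to 0.9 m from the base axis. Payload 3.1 kg.
Tool frame: the origin (TCP) lies on the centre line of the jaws, within the pads' length; the fingertips stand 25 mm ahead of it and the grasp point (between the pads) lies 6 mm ahead of it; y points along the fingers, x is the direction in which the jaws open and shut, and the axes are right-handed (so a half turn about y gives the same grasp; the last joint's range is limited). The gripper opens to 87 mm and grips with 3 to 60 N. Pads are 19 mm wide; open, the fingers measure 117 mm over their backs; the gripper's body (75 mm by 190 mm) begins 51 mm behind the grasp point.
Start: joints at [58.929, 30.224, 82.088, -0, 67.689, -10.227], TCP at [0.222, 0.584, 0.248] pointing down, gripper open.
Joint ranges: [-176.69, 176.69], [-43.24, 126.21], [12.49, 139.97], [-82, 262], [0, 151.66], [-163.58, 163.58]. Speed limits (degrees/s): [159.86, 159.86, 180, 180, 180, 180].

## Interface

Orientations are given as a 3x3 rotation matrix whose columns are the frame's x, y, z axes.
In Python, from rig import * gives the robot as it stands.
- The arm moves only by the tool play_rows, never from a script. Its argument "commands" is a list of rows, each a list of 2 entries, a list of its own where there are three numbers: the shift along the world's x, y, z in m, then the turn, a rotation vector about the world's x, y, z in rad. A call has 1 to 10 rows; each row is the pose to reach, as a shift and turn from the pose commanded when the call began; what a row does not reach only later rows make up. A row lasts 1/8 s, in which the tool goes at most 62.5 mm and 10.7 degrees, less where a joint would pass 70% of its speed; a pose out of reach is approached as far as the arm can. A call with a gripper value outside its range is refused whole. "gripper" is the finger opening in m, from 0 to 0.087, set as the call begins (left out, the last holds). The fingers move at their own pace and stop on an object; the grip force is fixed at half the most. Time passes only in rows, so rows that repeat a pose let the fingers close. It gives the time, the measured TCP pose, the force and the opening at its end, in the units of the state.
- read_state(): the state, without advancing time (a new reading comes with each control period).
- capture(name): name is "side" or "top" or "wrist"; returns a dict with "frame" (400x640x3 uint8, red, green, blue), "depth" (400x640 float32, m along the optical axis (not along the pixel's ray), 0 where there is no reading), "mtx" (3x3 intrinsics, pixels), "cam_to_world" (4x4, takes a point from camera to world coordinates); the wrist camera has in their place "hand_eye" (4x4, takes a point from camera to tool coordinates, whose origin is the TCP and whose axes are the tool frame's). Camera axes: x right, y down, z forward; pixel columns grow to the right and rows downward; lengths in m; the calibration is good to about 2 mm. A picture is of the moment at which its call begins: read the wrist's pose just before it.
- hand_in(): hands the job in, once; it reports no verdict.
The state is a dict: "time_s": time; "joint_positions": joint angles; "qvel": joint speeds; "tau": joint torques, N m; "position": TCP position; "tcp_rot": TCP orientation; "force": force on the tool from outside, world axes, zero at the start; "moment": the same for the moment, N m; "opening": opening from 0.0 (shut) to 1.0 (fully open).
Only numpy, scipy, OpenCV 4.12 (cv2) and the standard library are available. Lean on these libraries where they do the work, as an engineer would, in place of code of your own. Each camera call takes 0.05 s, during which the arm holds its last target. There are 200 camera calls.

## Task

Take the wide sample tube off the roller mixer and lay it on the labeller's two rollers, cap towards the open end, then slide it gently along under the raised plate until its round base butts against the end stop. Then press the sprung plate down until it lies level, keep it there for half a second to start the label, and let it rise again. Leave the tube lying against the stop, and the thin tubes, the pen and the dropper bottle where they are.

Things in the scene. Friction and masses are not known exactly. Their poses are not given: they have to be found in the camera images.
- wide_tube: the wide milky-plastic centrifuge tube lying on the mixer, the only wide one: 28.8 mm in diameter, 107 mm long, hemispherical base, ribbed screw cap 20 mm long of the same diameter; 40 to 85 g. Origin on its axis at mid-length; its y axis runs along the tube from base to cap (x and z turn as it rolls)
- wide_tube_base (a point): the tip of the wide tube's round base, on its axis, 53.5 mm from the tube's origin
- mixer: tube roller mixer, switched off: white housing 250 mm (x) by 340 mm (y), 56 mm high in the middle; the two ends, 106 mm high, start 130 mm from the middle. Six rollers lie along its y axis, tubes in the valleys between them, in every second valley, 72 mm apart, caps towards +y. Origin on the table under the middle
- mixer_deck (a point): middle of the mixer, level with the tops of its rollers, 100 mm above the table. Rollers: grey, free-turning, 30 mm in diameter, 230 mm long, axes 36 mm apart. The wide tube's axis lies 8 mm above these tops: fingertips beside it have only 8 mm below its widest line
- labeller: bench tube labeller: cream housing 56 mm high, from x = -75 to 225 mm and y = -140 to 150 mm; a label reel 180 mm high stands at x = 105 to 215 mm. Origin on the table under the line of the cradle; x points away from the robot's side, y along the cradle to its open end, where only a bearing block 86 mm high stands (y = 143 to 153 mm). At the other end a cheek 112 mm high (y = -126 to -138 mm)
- cradle_load (a point): where the tube's middle lies when it is laid in beside the plate: on the cradle line, 45 mm towards +y of the labeller's origin, 96.7 mm above the table (height of a lying wide tube's axis). The cradle: two black free-turning rollers along the labeller's y, 24 mm in diameter, axes 30 mm apart, tops 87 mm above the table, from y = -120 to 138 mm
- stop_pin (a joint): brass pin in the face of the end stop, a steel disc 26 mm in diameter on a rod through the cheek, under the plate, on the tube's axis line. The rod is screwed to another length each time: the disc's rigid face lies anywhere from labeller y = -92 to -42 mm, not reported, so feel for it. Joint: 0 = pin out (6 mm proud), about 0.006 m = pushed flush by the tube's base; under 0.1 N
- press_plate (a joint): angle of the sprung clear plate, 85 mm wide, 95 mm long, black strip on its free edge (towards the labeller's -x): 0 = raised 30 degrees, where its spring keeps it, 0.524 rad = level, on its bottom stop. Pushed straight down on the strip it takes about 3 to 7 N and rises by itself. Level, the idler roller under it just clears a tube lying properly in the cradle
- plate_hinge (a point): middle of the plate's hinge, 126.5 mm above the table, 45 mm behind the cradle line (labeller x), at labeller y = -70 mm. The plate covers labeller y = -112 to -28 mm, its hinge brackets (137 mm high) stand 48 mm to either side of this point: a tube can be lowered in only beyond them, and is then slid in under the plate
- plate_pad (a point): point on the upper face of the black strip where the plate is pushed down, in the middle of its width, 80 mm from the hinge; it moves with the plate. A grey post 118 mm high under the plate (labeller x = -45, y = -98 mm) is its bottom stop; the end stop's black knob sticks out of the housing to labeller y = -215 mm
- thin_tube_a: thin tube, 16 mm in diameter, 80 mm long, in another valley of the mixer; origin on its axis at mid-length, y axis towards its cap; stays there
- thin_tube_b: another thin tube like it, in another valley of the mixer; stays there
- marker_pen: marker pen, 137 mm long, 13 mm thick, lying along the front ledge of the labeller's housing, 56 mm above the table; stays there. Origin at its middle, on its underside
- dropper_bottle: small dropper bottle, 28 mm in diameter, 60 mm high, standing on the table between the two machines; stays there. Origin under its middle
Not all that is in view belongs to the job. Leave any black look-alike of the wide_tube alone.

How it is judged (in metres and radians):
On the way, in this order (a step that is already met when the one before it is completed fails the run):
1. the wide tube lies in the labeller's cradle with its base against the end stop (pin pushed in by at least 4.5 of its 6 mm, base first) (value of joint stop_pin above 0.0045 m and y of wide_tube_base in the frame of labeller below -0.03 m and z of wide_tube in the frame of labeller below 0.1017 m and angle between the y axis of wide_tube and the y axis of labeller, either way round below 0.1 rad), for 0.2 s.
2. the plate is pressed level (within 2.5 degrees) for 0.3 s with the tube still there (value of joint press_plate above 0.48 rad and value of joint stop_pin above 0.0035 m and y of wide_tube_base in the frame of labeller below -0.03 m), for 0.3 s.
At the end, for the whole second after the job is handed in: The wide tube lies at rest in the labeller's cradle, base first (height within 4 mm, in line within 0.06 rad), its base within 2.5 mm of the end stop (pin in by over 3.5 mm); the plate has risen again (below 0.06 rad); both thin tubes are within 20 mm of where they were (value of joint stop_pin above 0.0035 m and y of wide_tube_base in the frame of labeller below -0.03 m and angle between the y axis of wide_tube and the y axis of labeller, either way round below 0.06 rad and z of wide_tube in the frame of labeller between 0.0927 and 0.1007 m and linear speed of wide_tube below 0.02 m/s and value of joint press_plate below 0.06 rad and distance of each of thin_tube_a, thin_tube_b from where it was at the start of the episode below 0.02 m); the robot touches nothing.
It fails at once if the tube is dropped, shoved or forced onto the labeller or its end stop (contact above 35 N) (contact force between wide_tube and labeller above 35 N).
It fails at once if a thin tube, the pen or the dropper bottle is shifted by more than 30 mm (distance of any of thin_tube_a, thin_tube_b, marker_pen, dropper_bottle from where it was at the start of the episode above 0.03 m).
It also fails if it takes over 67 s, if anything falls off the work surface, if the arm or the gripper's body presses on something with over 40 N, if the wrist force passes 120 N, or if a joint passes its speed limit or range.

## Working session

There is one attempt and no reset: what is moved stays moved. The work goes in short steps, Python scripts to look and compute and a tool call to move; the robot and the scene stay as the last step left them, time stands still between calls to the robot, and variables do not carry over. Pictures are saved under pics/ and viewed, about 8 in all and at most 12, crops included, and the job is handed in when it is done.

Besides the shell and the picture viewer there is one more tool, called in YAML: its name, and indented under it one key for each argument. play_rows: Moves the arm, as the interface text tells. Its arguments: {"type":"object","properties":{"commands":{"type":"array"},"gripper":{"type":"number"}},"required":["commands"]}

```bash
mkdir -p pics
cat > h.py <<'E'
from rig import *
import numpy as np, cv2
def snap(n,f):
    s=read_state(); c=capture(n)
    if 'hand_eye' in c:
        T=np.eye(4);T[:3,:3]=np.array(s['tcp_rot']);T[:3,3]=s['position']
        c['cam_to_world']=T@np.array(c['hand_eye'])
    np.savez(f'pics/{f}.npz',**{k:np.array(v) for k,v in c.items()})
    cv2.imwrite(f'pics/{f}.png',c['frame'][:,:,::-1]); return c
def load(f): return dict(np.load(f'pics/{f}.npz'))
def cloud(c):
    K=c['mtx'];d=c['depth'];v,u=np.mgrid[:d.shape[0],:d.shape[1]]
    P=np.stack([(u-K[0,2])/K[0,0]*d,(v-K[1,2])/K[1,1]*d,d],-1)
    M=c['cam_to_world'];return P@M[:3,:3].T+M[:3,3]
E
python3 - <<'E'
from h import *
a=snap('top','top0');b=snap('side','side0')
cv2.imwrite('pics/both.png',cv2.resize(np.vstack([a['frame'],b['frame']])[:,:,::-1],None,fx=.75,fy=.75))
s=read_state();print(s)
for c in(a,b):print(c['mtx'],c['cam_to_world'])
E
```

```text
{'time_s': 0.1, 'joint_positions': array([ 5.89281943e+01,  3.02754936e+01,  8.21495906e+01,  1.72606867e-03,
        6.76907635e+01, -1.02261664e+01]), 'qvel': array([-0.020419  , -0.12700738, -0.11254761, -0.06043003, -0.05956794,
       -0.05842561]), 'tau': array([-1.40581749e-03, -4.40985167e+01, -1.77149498e+01,  6.34718989e-02,
        5.33735566e-02, -6.14498413e-05]), 'position': array([0.22203461, 0.5835656 , 0.24664654]), 'tcp_rot': array([[ 3.55861144e-01, -1.06740976e-03, -9.34538232e-01],
       [ 9.34536734e-01, -1.71743451e-03,  3.55862535e-01],
       [-1.98485935e-03, -9.99997956e-01,  3.86365422e-04]]), 'force': array([-1.59667602,  0.71865393,  0.20338406]), 'moment': array([ 0.02417901, -0.02700755, -0.00866016]), 'opening': 0.9992908449001612}
[[483.88182429   0.         326.3281208 ]
 [  0.         483.88182429 193.24271876]
 [  0.           0.           1.        ]] [[ 0.00661919 -0.99700828  0.0770109   0.38439009]
 [-0.99997618 -0.00675011 -0.0014398  -0.02360615]
 [ 0.00195533 -0.07699954 -0.99702921  1.2695405 ]
 [ 0.          0.          0.          1.        ]]
[[375.2844888    0.         320.37026309]
 [  0.         375.2844888  197.61617133]
 [  0.           0.           1.        ]] [[-0.91824157 -0.2912846   0.26830151  0.27518114]
 [-0.39574826  0.70005557 -0.59439508  0.47592076]
 [-0.01468783 -0.65197813 -0.7580955   0.73664011]
 [ 0.          0.          0.          1.        ]]
```

View pics/both.png

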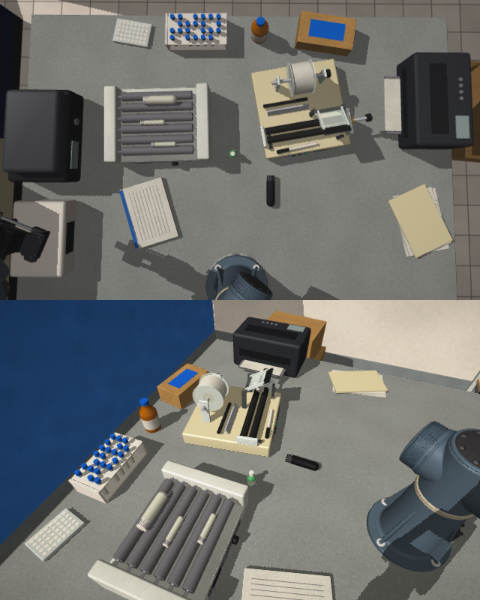

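Candidates, in half-view pixels (scale 0.75): the wide milky tube at (158,100) on the mixer, thin tubes at (151,122) and (162,144), and black objects at (271,190) and (285,104). The one matching the description is at (158,100). I'll check it in a close crop.

Run:
```python
from h import *
a=load('top0');b=load('side0')
f=a['frame'][:,:,::-1];g=b['frame'][:,:,::-1]
L=cv2.resize(f[105:220,135:285],(400,300),interpolation=3)
R=cv2.resize(f[75:215,325:505],(400,300),interpolation=3)
L2=cv2.resize(g[220:370,130:330],(400,300),interpolation=3)
R2=cv2.resize(g[80:200,235:395],(400,300),interpolation=3)
cv2.imwrite('pics/crop.png',np.vstack([np.hstack([L,R]),np.hstack([L2,R2])]))
P=cloud(a)
# ascii info: heights
hsv=cv2.cvtColor(a['frame'],cv2.COLOR_RGB2HSV)
for n,(r0,r1,c0,c1) in dict(mix=(100,225,130,290),lab=(70,220,325,510)).items():
    z=P[r0:r1,c0:c1,2]; print(n,np.percentile(z,[5,25,50,75,95]))
# cream housing
m=((P[...,2]>.045)&(P[...,2]<.066)).astype(np.uint8);m[:, :325]=0;m[:,490:]=0;m[:70]=0;m[225:]=0
pts=P[m>0][:,:2];r=cv2.minAreaRect((pts*1000).astype(np.float32));print('lab rect',r,cv2.boxPoints(r))
# mixer ends
m=((P[...,2]>.095)&(P[...,2]<.115)&(hsv[...,1]<50)&(hsv[...,2]>170)).astype(np.uint8);m[:,290:]=0;m[:,:130]=0;m[:100]=0;m[225:]=0
n,l,st,ce=cv2.connectedComponentsWithStats(m)
for i in range(1,n):
    if st[i,4]>40:
        q=P[l==i];r=cv2.minAreaRect((q[:,:2]*1000).astype(np.float32));print(st[i],r,np.median(q[:,2]))
```

```text
mix [-0.00144208  0.00393001  0.09236273  0.10172729  0.1093556 ]
lab [-0.00213472  0.00112272  0.05069023  0.06052379  0.16440208]
lab rect ((615.3392333984375, -238.87657165527344), (316.8011169433594, 348.6966552734375), 9.634662628173828) [[ 429.99304   -93.49817 ]
 [ 488.35278  -437.27646 ]
 [ 800.6854   -384.25497 ]
 [ 742.3257    -40.476685]]
[ 261  111   16  100 1382] ((554.0936279296875, 114.51075744628906), (243.68003845214844, 35.111568450927734), 2.4047272205352783) 0.10680756154563364
[ 139  115   14  100 1300] ((542.304443359375, 413.4137878417969), (242.5128173828125, 34.99264907836914), 1.835219144821167) 0.10687771930529866
[192 160  25   5  78] ((548.0610961914062, 271.55059814453125), (8.319259643554688, 58.96316146850586), 3.260774850845337) 0.10737336820091425
[207 190  25   4  76] ((478.0536193847656, 233.1493377685547), (7.729897499084473, 58.16624069213867), 2.988668203353882) 0.10776248203097472
```

View pics/crop.png

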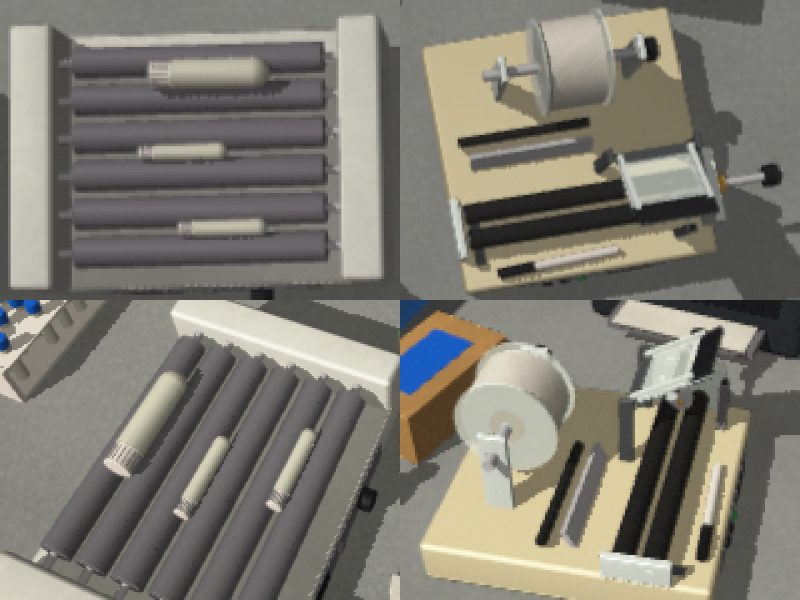

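The wide tube is the one at crop (207,73), with the ribbed cap to the left, which is mixer +y. The thin tubes are at (182,151) and (222,227). On the labeller, the open end is at crop (455,230), the plate at (670,180) and the pen at (560,262).

```bash
cat >> h.py <<'E'
def ray(c,uv,z):
    uv=np.atleast_2d(uv).astype(float);K=c['mtx'];M=c['cam_to_world']
    d=np.stack([(uv[:,0]-K[0,2])/K[0,0],(uv[:,1]-K[1,2])/K[1,1],np.ones(len(uv))],-1)@M[:3,:3].T
    t=(z-M[2,3])/d[:,2];return M[:3,3]+t[:,None]*d
E
python3 - <<'E'
from h import *
a=load('top0');P=cloud(a);hsv=cv2.cvtColor(a['frame'],cv2.COLOR_RGB2HSV)
print(hsv[133,215],hsv[120,380],hsv[133,200])
def rect(m,z,roi):
    mm=np.zeros_like(m);r0,r1,c0,c1=roi;mm[r0:r1,c0:c1]=m[r0:r1,c0:c1]
    n,l,st,ce=cv2.connectedComponentsWithStats(mm.astype(np.uint8));i=1+np.argmax(st[1:,4])
    v,u=np.nonzero(l==i);q=ray(a,np.stack([u,v],-1),z)[:,:2]*1000
    return st[i],cv2.minAreaRect(q.astype(np.float32)),q
# wide tube by height
st,r,q=rect(P[...,2]>.1085,.108,(115,150,180,250));print('tube',st,r)
hit=(P[...,2]>.112);st,r,q=rect(hit,.115,(115,150,180,250));print('tube top',st,r)
cr=(hsv[...,0]>15)&(hsv[...,0]<35)&(hsv[...,1]>45)&(abs(P[...,2]-.056)<.012)
st,r,q=rect(cr,.056,(60,225,320,500));print('lab',st,r,cv2.boxPoints(r))
dk=(a['frame'].max(-1)<60)&(P[...,2]>.07)&(P[...,2]<.1)
mm=np.zeros(dk.shape,np.uint8);mm[130:200,330:500]=dk[130:200,330:500]
n,l,s,ce=cv2.connectedComponentsWithStats(mm)
for i in range(1,n):
    if s[i,4]>60:
        v,u=np.nonzero(l==i);q=ray(a,np.stack([u,v],-1),.085)[:,:2]*1000
        print('roller',s[i],cv2.fitLine(q.astype(np.float32),2,0,.01,.01).ravel())
E
```

```text
[ 24  29 177] [ 22  62 124] [ 26  29 174]
tube [191 127  45  13 505] ((619.453369140625, 251.0570831298828), (28.258689880371094, 107.08836364746094), 2.4011268615722656)
tube top [191 127  45  12 487] ((618.877197265625, 249.4889678955078), (26.911128997802734, 106.46161651611328), 0.403486430644989)
lab [ 335   79  122   95 5334] ((652.1116333007812, -203.4254150390625), (200.4569854736328, 288.8866271972656), 10.211782455444336) [[ 527.86285   -79.03943 ]
 [ 579.0788   -363.34985 ]
 [ 776.3604   -327.8114  ]
 [ 725.1445    -43.500977]]
roller [351 130  59  14 209] [ 1.7926674e-01 -9.8380053e-01  6.1824518e+02 -1.5939845e+02]
roller [354 159  72  21 614] [ 1.8083757e-01 -9.8351300e-01  5.3722632e+02 -1.7970657e+02]
roller [356 170  76  22 649] [ 1.7779963e-01 -9.8406672e-01  5.0868436e+02 -1.8831882e+02]
```

play_rows:
  commands:
    - [[0.05, -0.04, 0], [0, 0, -0.15]]
    - [[0.1, -0.08, 0], [0, 0, -0.3]]
    - [[0.15, -0.12, 0], [0, 0, -0.45]]
    - [[0.2, -0.16, 0], [0, 0, -0.6]]
    - [[0.25, -0.2, 0], [0, 0, -0.75]]
    - [[0.3, -0.235, 0], [0, 0, -0.9]]
    - [[0.35, -0.27, 0], [0, 0, -1.05]]
    - [[0.38, -0.3, 0], [0, 0, -1.15]]
    - [[0.396, -0.311, 0], [0, 0, -1.17]]
    - [[0.396, -0.311, 0], [0, 0, -1.17]]
  gripper: 0.087

```text
time_s: 1.35
position: [0.6186, 0.2726, 0.2469]
tcp_rot: [[0.999, -0.001, -0.036], [0.036, 0.0, 0.999], [-0.001, -1.0, 0.0]]
force: [-0.7, 0.1, 0.2]
opening: 0.998
```

Run:
```python
from h import *
s=read_state();print(s['time_s'],s['position'],s['tcp_rot'],s['force'])
c=snap('wrist','w1');P=cloud(c);print(c['hand_eye'])
for x0,z0 in((.1125,.108),):
    m=(P[...,2]>x0)&(abs(P[...,0]-.62)<.05)&(abs(P[...,1]-.25)<.09)
    n,l,st,ce=cv2.connectedComponentsWithStats(m.astype(np.uint8));i=1+np.argmax(st[1:,4])
    print(st[i]);q=P[l==i];print(cv2.minAreaRect((q[:,:2]*1000).astype(np.float32)),q[:,2].max(),np.percentile(q[:,2],98))
```

```text
1.35 [0.61857847 0.27263595 0.24689448] [[ 9.99342963e-01 -1.24062134e-03 -3.62229572e-02]
 [ 3.62234012e-02  3.37283014e-04  9.99343660e-01]
 [-1.22758969e-03 -9.99999174e-01  3.82000931e-04]] [-0.73998176  0.13643208  0.18968978]
[[ 9.99999973e-01  1.58220005e-04 -1.67892922e-04  7.74761186e-04]
 [ 2.02780051e-04 -2.55802576e-01  9.66729021e-01 -1.37194328e-01]
 [ 1.10008429e-04 -9.66729030e-01 -2.55802601e-01  7.01944567e-02]
 [ 0.00000000e+00  0.00000000e+00  0.00000000e+00  1.00000000e+00]]
[   51   166   506   234 55240]
((621.3201904296875, 264.3265380859375), (101.18185424804688, 93.60275268554688), 2.3271305561065674) 0.34510484232468586 0.3439713265599233
```

View pics/w1.png

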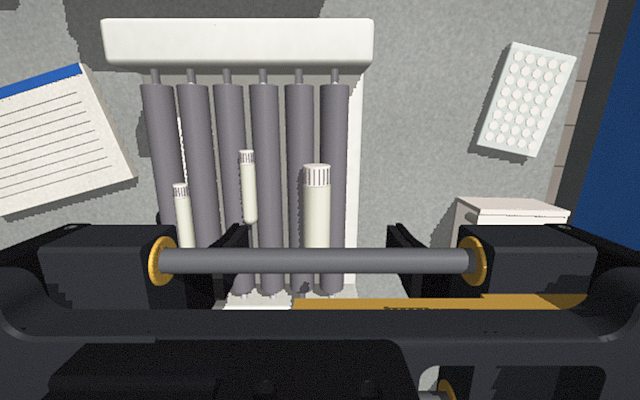

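The wrist view shows the cap at (317,175) and the tube running down to (317,245), with the jaws straddling it. I'll measure its line and cap end there.

Run:
```python
from h import *
c=load('w1');P=cloud(c)
roi=np.zeros((400,640),bool);roi[155:244,290:345]=1
m=roi&(P[...,2]>.1095)&(P[...,2]<.13)
q=P[m]*1000;print(len(q),np.percentile(q[:,2],[50,98]),cv2.minAreaRect(q[:,:2].astype(np.float32)),q[:,1].max())
```

```text
2113 [120.48706958 123.19702215] ((619.317626953125, 262.8879699707031), (28.2445125579834, 82.67269134521484), 1.9547040462493896) 304.54144154940866
```

play_rows:
  commands:
    - [[0, 0, -0.01], [0, 0, 0]]
    - [[0, 0, -0.03], [0, 0, 0]]
    - [[0, 0, -0.05], [0, 0, 0]]
    - [[0, 0, -0.07], [0, 0, 0]]
    - [[0, 0, -0.09], [0, 0, 0]]
    - [[0, 0, -0.105], [0, 0, 0]]
    - [[0, 0, -0.112], [0, 0, 0]]
    - [[0, 0, -0.117], [0, 0, 0]]
    - [[0, 0, -0.119], [0, 0, 0]]
    - [[0, 0, -0.119], [0, 0, 0]]
  gripper: 0.058

```text
time_s: 2.65
position: [0.6186, 0.2731, 0.1289]
tcp_rot: [[0.999, 0.001, -0.037], [0.037, 0.0, 0.999], [0.001, -1.0, 0.0]]
force: [0.6, 0.3, 0.2]
opening: 0.664
```

play_rows:
  commands:
    - [[0, 0, -0.0005], [0, 0, 0]]
    - [[0, 0, -0.0005], [0, 0, 0]]
    - [[0, 0, -0.0005], [0, 0, 0]]
    - [[0, 0, -0.0005], [0, 0, 0]]
    - [[0, 0, -0.0005], [0, 0, 0]]
    - [[0, 0, -0.0005], [0, 0, 0]]
  gripper: 0

```text
time_s: 3.4
position: [0.6182, 0.2731, 0.128]
tcp_rot: [[0.999, -0.0, -0.037], [0.037, -0.0, 0.999], [-0.0, -1.0, -0.0]]
force: [-1.2, -0.1, 0.2]
opening: 0.321
```

play_rows:
  commands:
    - [[0, 0, 0.003], [0, 0, 0]]
    - [[0, 0, 0.01], [0, 0, 0]]
    - [[0, 0, 0.025], [0, 0, 0]]
    - [[0, 0, 0.045], [0, 0, 0]]
    - [[0, 0, 0.07], [0, 0, 0]]
    - [[0, 0, 0.09], [0, 0, 0]]
    - [[0, 0, 0.1], [0, 0, 0]]
    - [[0, 0, 0.1], [0, 0, 0]]

```text
time_s: 4.4
position: [0.6188, 0.2732, 0.2294]
tcp_rot: [[0.999, 0.002, -0.037], [0.037, 0.001, 0.999], [0.002, -1.0, 0.001]]
force: [0.7, 0.3, -0.1]
opening: 0.323
```

Run:
```python
from h import *
s=read_state();print(s['time_s'],s['position'],s['force'],s['opening'])
c=snap('wrist','w2');P=cloud(c)
zz=P[...,2];roi=np.zeros((400,640),bool);roi[120:246,285:350]=1
m=roi&(zz>.18)&(zz<.24);q=P[m]*1000;print(len(q),cv2.minAreaRect(q[:,:2].astype(np.float32)),q[:,1].max(),np.percentile(q[:,2],[5,50,98]))
t=q[abs(q[:,0]-np.median(q[:,0]))<4];print('slope z/y',np.polyfit(t[:,1],t[:,2],1))
```

```text
4.4 [0.61881906 0.27323914 0.22938384] [ 0.74803261  0.28324967 -0.10744761] 0.3232292294436587
2975 ((619.0630493164062, 289.3043518066406), (39.64625930786133, 31.118209838867188), 0.6652670502662659) 304.994903479513 [207.22226673 221.26881293 228.26440328]
slope z/y [ -0.33332473 319.45380423]
```

Run:
```python
from h import *
c=load('w2');P=cloud(c)
for r in range(140,250,6): print(r,np.round(P[r,317]*1000,1),c['frame'][r,317])
cv2.imwrite('pics/w2c.png',cv2.resize(c['frame'][100:300,220:420,::-1],(500,500)))
```

```text
140 [617.9 327.5  55.1] [158 158 151]
146 [618.2 320.8  52.5] [160 158 150]
152 [618.4 314.3  54.4] [156 156 150]
158 [618.7 307.5  53.5] [159 157 150]
164 [618.9 300.7  53.5] [161 162 152]
170 [619.2 294.   54.2] [159 158 153]
176 [619.4 287.   53.7] [158 158 150]
182 [619.7 279.9  53.8] [160 156 150]
188 [620.  272.8  53.5] [146 147 140]
194 [618.5 304.4 209.7] [211 202 194]
200 [618.4 304.3 222.9] [240 236 231]
206 [616.7 343.3 366.6] [243 238 232]
212 [618.7 297.8 223.7] [244 241 234]
218 [618.8 294.7 224.7] [244 239 233]
224 [618.9 291.  223.9] [243 238 233]
230 [619.1 287.3 223.5] [244 239 234]
236 [619.2 284.2 224.8] [230 230 215]
242 [619.3 280.  223.2] [231 229 217]
248 [618.2 306.1 287. ] [82 85 85]
```

View pics/w2c.png

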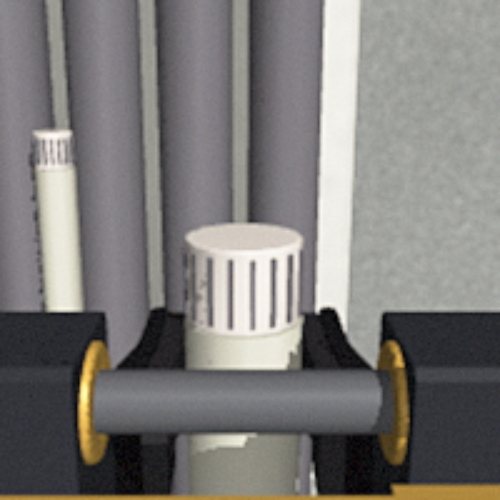

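The tube is gripped level, with its cap end at y=304 mm and its axis 20 mm below the TCP. Next I'll carry it over to the cradle.

play_rows:
  commands:
    - [[-0.004, -0.018, 0], [0, 0, 0.01]]
    - [[-0.014, -0.06, 0], [0, 0, 0.03]]
    - [[-0.025, -0.11, 0], [0, 0, 0.05]]
    - [[-0.038, -0.16, 0], [0, 0, 0.07]]
    - [[-0.05, -0.21, 0], [0, 0, 0.09]]
    - [[-0.062, -0.26, 0], [0, 0, 0.11]]
    - [[-0.074, -0.31, 0], [0, 0, 0.13]]
    - [[-0.085, -0.36, 0], [0, 0, 0.143]]
    - [[-0.095, -0.4, 0], [0, 0, 0.143]]
    - [[-0.1, -0.422, 0], [0, 0, 0.143]]

```text
time_s: 5.7
position: [0.5163, -0.1515, 0.2273]
tcp_rot: [[0.984, -0.002, -0.177], [0.177, 0.0, 0.984], [-0.002, -1.0, 0.001]]
force: [-0.5, 0.2, -1.1]
opening: 0.324
```

play_rows:
  commands:
    - [[-0.001, -0.006, -0.01], [0, 0, 0]]
    - [[-0.001, -0.006, -0.02], [0, 0, 0]]
    - [[-0.001, -0.006, -0.03], [0, 0, 0]]
    - [[-0.001, -0.006, -0.04], [0, 0, 0]]
    - [[-0.001, -0.006, -0.04], [0, 0, 0]]

```text
time_s: 6.32
position: [0.5169, -0.1539, 0.1869]
tcp_rot: [[0.984, -0.002, -0.18], [0.18, 0.001, 0.984], [-0.002, -1.0, 0.002]]
force: [0.2, 0.6, 0.1]
opening: 0.318
```

Run:
```python
from h import *
s=read_state();print(s['time_s'],s['position'],s['tcp_rot'][:,0],s['force'],s['opening'])
c=snap('wrist','w3');t=snap('top','top3');b=snap('side','side3')
cv2.imwrite('pics/c3.png',np.vstack([np.hstack([cv2.resize(t['frame'][75:215,325:505],(400,300)),cv2.resize(b['frame'][80:200,235:395],(400,300))]),cv2.resize(c['frame'],None,fx=.75,fy=.75)[:, :][:, 0:480].repeat(1,0) if 0 else cv2.copyMakeBorder(cv2.resize(c['frame'],(480,300)),0,0,0,320,0)])[:,:,::-1])
```

```text
6.325 [ 0.5168615  -0.15387579  0.18691051] [ 0.98362815  0.18019954 -0.00194463] [0.18882763 0.55433671 0.08073559] 0.31833100952439697
```

View pics/c3.png

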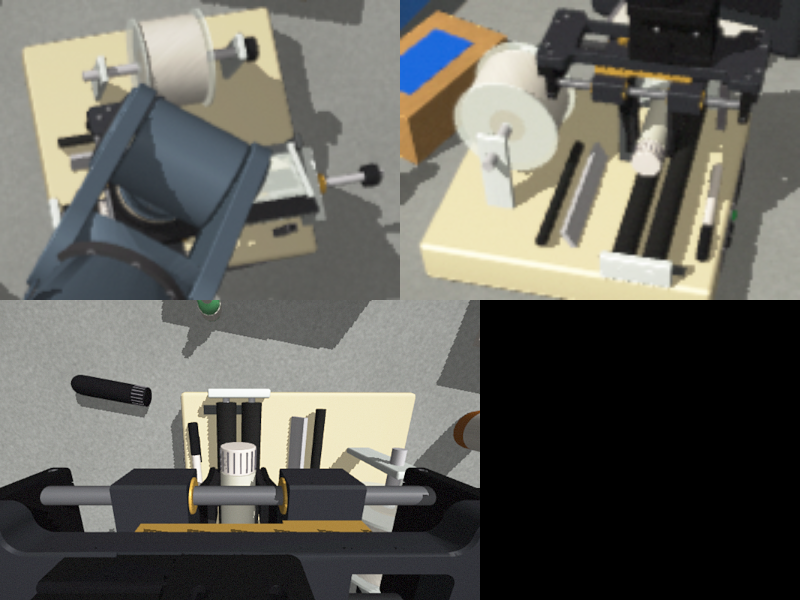

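The tube hangs over the two black rollers, at wrist (225,420) and (250,420), with the bearing block at (238,393). The reel stand at (400,460) is close to the gripper body, so I'll measure the clearances.

```bash
cat >> h.py <<'E'
LO=np.array([.5316,-.2306]);LY=np.array([-.179,.984]);LX=np.array([.984,.179])
def lab(p): p=np.asarray(p);d=p[...,:2]-LO;return np.stack([d@LX,d@LY,p[...,2]],-1)*1000
E
python3 - <<'E'
from h import *
c=load('w3');P=cloud(c);g=c['frame'].max(-1)
for r in (150,160,170,180):
    q=lab(ray(c,np.stack([np.arange(640),np.full(640,r)],-1),.083))
    d=(g[r]<62)&(abs(q[:,0])<45);x=q[d,0];
    k=np.split(x,np.nonzero(np.diff(x)>3)[0]+1);print(r,[(round(a[0],1),round(a[-1],1)) for a in k if len(a)>3],round(np.median(q[d,1])))
q=lab(P);m=(q[...,2]>80)&(q[...,2]<90)&(abs(q[...,0])<30)&(g>150);u=q[m];print('block',len(u),u[:,:2].min(0),u[:,:2].max(0))
t=load('top0');q=lab(cloud(t))
m=(q[...,2]>100)&(q[...,2]<185)&(q[...,0]>60)&(q[...,0]<230)&(abs(q[...,1])<150)
u=q[m]
for y in range(-150,150,20):
    v=u[(u[:,1]>=y)&(u[:,1]<y+20)]
    if len(v):print(y,len(v),v[:,0].min().round(),v[:,2].max().round())
print('tcp',lab(np.array([.51686,-.15388,.1869])))
E
```

```text
150 [(np.float64(-39.2), np.float64(25.7))] 128
160 [(np.float64(-24.7), np.float64(-2.9)), (np.float64(4.1), np.float64(25.9))] 119
170 [(np.float64(-24.9), np.float64(-2.9)), (np.float64(4.2), np.float64(26.2))] 110
180 [(np.float64(-24.2), np.float64(-2.9)), (np.float64(4.2), np.float64(25.6))] 101
block 815 [-29.78259725  66.56561752] [ 29.95130917 153.35167868]
-110 28 147.0 142.0
-90 138 145.0 155.0
-70 42 154.0 137.0
-50 174 105.0 184.0
-30 360 110.0 181.0
-10 364 109.0 181.0
10 371 109.0 181.0
30 303 105.0 185.0
50 39 154.0 144.0
70 100 145.0 154.0
90 7 156.0 133.0
tcp [ -0.77128  78.13094 186.9    ]
```

play_rows:
  commands:
    - [[0.001, 0, -0.01], [0, 0, 0]]
    - [[0.001, 0, -0.022], [0, 0, 0]]
    - [[0.001, 0, -0.034], [0, 0, 0]]
    - [[0.001, 0, -0.046], [0, 0, 0]]
    - [[0.001, 0, -0.055], [0, 0, 0]]
    - [[0.001, 0, -0.062], [0, 0, 0]]
    - [[0.001, 0, -0.065], [0, 0, 0]]
    - [[0.001, 0, -0.066], [0, 0, 0]]
    - [[0.001, 0, -0.066], [0, 0, 0]]

```text
time_s: 7.6
position: [0.5185, -0.155, 0.1223]
tcp_rot: [[0.984, 0.0, -0.179], [0.179, -0.0, 0.984], [0.0, -1.0, -0.0]]
force: [-0.8, -0.4, 0.2]
opening: 0.321
```

play_rows:
  commands:
    - [[0, 0, -0.0005], [0, 0, 0]]
    - [[0, 0, -0.001], [0, 0, 0]]
    - [[0, 0, -0.0015], [0, 0, 0]]
    - [[0, 0, -0.002], [0, 0, 0]]
    - [[0, 0, -0.002], [0, 0, 0]]

```text
time_s: 8.22
position: [0.5183, -0.1549, 0.12]
tcp_rot: [[0.984, -0.0, -0.179], [0.179, 0.0, 0.984], [-0.0, -1.0, 0.0]]
force: [0.5, 0.4, -0.3]
opening: 0.318
```

play_rows:
  commands:
    - [[0, 0, -0.0005], [0, 0, 0]]
    - [[0, 0, -0.001], [0, 0, 0]]
    - [[0, 0, -0.0015], [0, 0, 0]]
    - [[0, 0, -0.002], [0, 0, 0]]
    - [[0, 0, -0.002], [0, 0, 0]]

```text
time_s: 8.85
position: [0.5183, -0.1549, 0.118]
tcp_rot: [[0.984, -0.0, -0.179], [0.179, 0.0, 0.984], [-0.0, -1.0, 0.0]]
force: [-0.1, -0.9, -0.4]
opening: 0.325
```

play_rows:
  commands:
    - [[0, 0, -0.0005], [0, 0, 0]]
    - [[0, 0, -0.001], [0, 0, 0]]
    - [[0, 0, -0.001], [0, 0, 0]]

```text
time_s: 9.22
position: [0.5183, -0.1549, 0.117]
tcp_rot: [[0.984, -0.0, -0.179], [0.179, 0.0, 0.984], [-0.0, -1.0, 0.0]]
force: [0.3, 0.1, -0.6]
opening: 0.323
```

play_rows:
  commands:
    - [[0, 0, -0.0005], [0, 0, 0]]
    - [[0, 0, -0.0005], [0, 0, 0]]
    - [[0, 0, -0.001], [0, 0, 0]]
    - [[0, 0, -0.001], [0, 0, 0]]

```text
time_s: 9.72
position: [0.518, -0.155, 0.1162]
tcp_rot: [[0.984, -0.001, -0.179], [0.179, -0.0, 0.984], [-0.001, -1.0, 0.0]]
force: [-2.1, -0.6, 1.2]
opening: 0.321
```

play_rows:
  commands:
    - [[0, 0, 0], [0, 0, 0]]
    - [[0, 0, 0], [0, 0, 0]]
    - [[0, 0, 0], [0, 0, 0]]
    - [[0, 0, 0], [0, 0, 0]]
  gripper: 0.05

```text
time_s: 10.22
position: [0.5185, -0.1549, 0.116]
tcp_rot: [[0.984, 0.0, -0.179], [0.179, 0.0, 0.984], [0.0, -1.0, -0.0]]
force: [-0.5, -0.1, 0.7]
opening: 0.568
```

Run:
```python
from h import *
s=read_state();print(s['time_s'],s['position'],s['force'],s['opening'])
c=snap('wrist','w4');P=lab(cloud(c))
roi=np.zeros((400,640),bool);roi[180:246,280:355]=1
m=roi&(P[...,2]>98)&(P[...,2]<115);q=P[m];print(len(q),np.percentile(q[:,2],[50,98]),q[:,:2].min(0),q[:,:2].max(0),np.median(q[:,0]))
```

```text
10.225 [ 0.51846832 -0.15488918  0.11599606] [-0.46206756 -0.07117525  0.69387625] 0.5677430545636383
2393 [108.66796072 111.45401543] [-13.10564438  76.98167156] [ 15.28789679 108.13650975] 0.8714761324469845
```

play_rows:
  commands:
    - [[0, 0, 0.01], [0, 0, 0]]
    - [[0, 0, 0.03], [0, 0, 0]]
    - [[0, 0, 0.05], [0, 0, 0]]
    - [[-0.002, 0.012, 0.055], [0, 0, 0]]
    - [[-0.006, 0.03, 0.055], [0, 0, 0]]
    - [[-0.0084, 0.0465, 0.055], [0, 0, 0]]
    - [[-0.0084, 0.0465, 0.055], [0, 0, 0]]

```text
time_s: 11.15
position: [0.5088, -0.1062, 0.1704]
tcp_rot: [[0.983, -0.002, -0.182], [0.182, 0.001, 0.983], [-0.002, -1.0, 0.002]]
force: [0.3, -0.2, -0.3]
opening: 0.576
```

play_rows:
  commands:
    - [[0, 0, 0], [0, 0, 0]]
    - [[0, 0, -0.005], [0, 0, 0]]
    - [[0, 0, -0.015], [0, 0, 0]]
    - [[0, 0, -0.03], [0, 0, 0]]
    - [[0, 0, -0.042], [0, 0, 0]]
    - [[0, 0, -0.05], [0, 0, 0]]
    - [[0, 0, -0.054], [0, 0, 0]]
    - [[0, 0, -0.054], [0, 0, 0]]
  gripper: 0

```text
time_s: 12.15
position: [0.5099, -0.1084, 0.1168]
tcp_rot: [[0.984, -0.0, -0.179], [0.179, 0.0, 0.984], [-0.0, -1.0, 0.0]]
force: [-0.1, 0.4, 0.5]
opening: 0.006
```

Run:
```python
from h import *
s=read_state();print(s['time_s'],lab(s['position']),s['force'],s['opening'])
c=snap('wrist','w5');b=snap('side','side5');t=snap('top','top5')
cv2.imwrite('pics/c5.png',np.hstack([cv2.resize(b['frame'][80:170,265:385],(400,300)),cv2.resize(t['frame'][75:215,325:505],(400,300))])[:,:,::-1])
```

```text
12.15 [  0.53368023 124.13801853 116.79637134] [-0.11685554  0.40170925  0.48675995] 0.00563763599537196
```

View pics/c5.png

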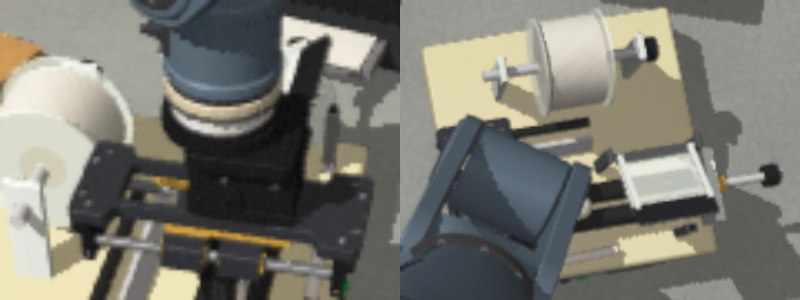

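play_rows:
  commands:
    - [[0.0005, -0.003, 0], [0, 0, 0]]
    - [[0.0011, -0.006, 0], [0, 0, 0]]
    - [[0.0016, -0.009, 0], [0, 0, 0]]
    - [[0.0023, -0.0125, 0], [0, 0, 0]]
    - [[0.003, -0.0165, 0], [0, 0, 0]]
    - [[0.0037, -0.0205, 0], [0, 0, 0]]
    - [[0.0045, -0.0245, 0], [0, 0, 0]]
    - [[0.0052, -0.0285, 0], [0, 0, 0]]
    - [[0.0059, -0.0325, 0], [0, 0, 0]]
    - [[0.0066, -0.0365, 0], [0, 0, 0]]

```text
time_s: 13.55
position: [0.5166, -0.1452, 0.117]
tcp_rot: [[0.984, -0.0, -0.179], [0.179, 0.0, 0.984], [-0.0, -1.0, 0.0]]
force: [0.8, 0.3, 0.4]
opening: 0.003
```

play_rows:
  commands:
    - [[0.0005, -0.003, 0], [0, 0, 0]]
    - [[0.001, -0.0055, 0], [0, 0, 0]]
    - [[0.001, -0.0055, 0], [0, 0, 0]]
    - [[0.001, -0.0055, 0], [0, 0, 0]]

```text
time_s: 14.05
position: [0.5176, -0.1504, 0.1171]
tcp_rot: [[0.984, 0.0, -0.179], [0.179, -0.0, 0.984], [0.0, -1.0, -0.0]]
force: [-0.1, 0.3, 0.4]
opening: 0.0
```

Run:
```python
from h import *
s=read_state();print(s['time_s'],lab(s['position']),s['force'])
t=snap('top','top6');c=snap('side','side6')
L=lab(np.array([0,0,0]))
im=t['frame'][140:195,400:505];cv2.imwrite('pics/c6.png',np.vstack([cv2.resize(im,(760,300),interpolation=2),cv2.resize(c['frame'][88:128,300:400],(760,300),interpolation=2)])[:,:,::-1])
```

```text
14.05 [  0.57313789  81.38098233 117.07061285] [-0.10630381  0.26763769  0.35784307]
```

View pics/c6.png

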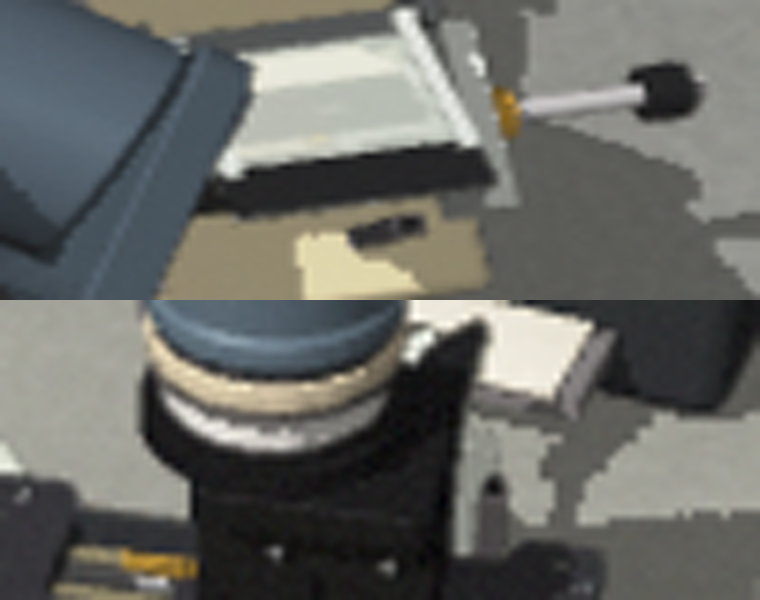

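I can't see the stop past the arm, but the initial side view shows a brass spot under the plate, near (346,122). I'll use its depth.

Run:
```python
from h import *
c=load('side0');q=lab(cloud(c))
m=(abs(q[...,0])<16)&(q[...,2]>82)&(q[...,2]<116)&(q[...,1]<-20)&(q[...,1]>-130)
v,u=np.nonzero(m)
for a,b in zip(v,u): print((b,a),q[a,b].round(0).astype(int),c['frame'][a,b])
```

```text
(np.int64(354), np.int64(113)) [ -13 -127   89] [106 107 101]
(np.int64(350), np.int64(114)) [  -5 -105  100] [119 119 114]
(np.int64(351), np.int64(114)) [  -5 -123   87] [126 128 120]
(np.int64(352), np.int64(114)) [  -8 -125   85] [116 117 111]
(np.int64(353), np.int64(114)) [ -10 -127   85] [117 117 110]
(np.int64(354), np.int64(114)) [ -13 -127   85] [117 119 113]
(np.int64(347), np.int64(115)) [  0 -85 111] [123 123 117]
(np.int64(348), np.int64(115)) [ -2 -87 109] [120 120 116]
(np.int64(349), np.int64(115)) [ -5 -88 109] [119 118 116]
(np.int64(350), np.int64(115)) [  -5 -103   98] [104 103  99]
(np.int64(353), np.int64(115)) [ -11 -124   83] [115 118 110]
(np.int64(354), np.int64(115)) [ -13 -126   83] [97 98 92]
(np.int64(347), np.int64(116)) [  0 -82 109] [109 105 103]
(np.int64(348), np.int64(116)) [ -3 -84 108] [109 108 104]
(np.int64(349), np.int64(116)) [ -6 -82 110] [107 105 104]
(np.int64(350), np.int64(116)) [ -8 -85 108] [105 103  99]
(np.int64(351), np.int64(116)) [-10 -89 105] [108 108 102]
(np.int64(352), np.int64(116)) [  -9 -115   86] [73 75 71]
(np.int64(353)
[... 9099 characters left out ...]
5)) [-16 -32  87] [32 33 31]
(np.int64(337), np.int64(136)) [ 14 -20  88] [31 32 32]
(np.int64(338), np.int64(136)) [ 12 -23  86] [34 34 31]
(np.int64(339), np.int64(136)) [ 10 -24  86] [28 31 25]
(np.int64(340), np.int64(136)) [  7 -25  85] [30 25 26]
(np.int64(346), np.int64(136)) [ -8 -28  85] [36 38 31]
(np.int64(347), np.int64(136)) [-11 -29  85] [39 36 35]
(np.int64(348), np.int64(136)) [-14 -28  86] [35 36 32]
(np.int64(339), np.int64(137)) [  9 -21  84] [28 30 27]
(np.int64(340), np.int64(137)) [  7 -24  82] [25 24 25]
(np.int64(341), np.int64(137)) [  4 -25  82] [24 25 20]
(np.int64(346), np.int64(137)) [ -9 -24  85] [39 37 35]
(np.int64(347), np.int64(137)) [-12 -24  86] [38 37 35]
```

The disc face reads about -82.5 mm in labeller y, and the tube base is now at about -35. I'll push 40 mm freely, then feel the rest of the way.

play_rows:
  commands:
    - [[0.0005, -0.003, 0], [0, 0, 0]]
    - [[0.0012, -0.007, 0], [0, 0, 0]]
    - [[0.002, -0.011, 0], [0, 0, 0]]
    - [[0.0027, -0.015, 0], [0, 0, 0]]
    - [[0.0035, -0.019, 0], [0, 0, 0]]
    - [[0.0042, -0.023, 0], [0, 0, 0]]
    - [[0.0049, -0.027, 0], [0, 0, 0]]
    - [[0.0056, -0.031, 0], [0, 0, 0]]
    - [[0.0064, -0.035, 0], [0, 0, 0]]
    - [[0.0068, -0.0375, 0], [0, 0, 0]]

```text
time_s: 15.4
position: [0.5245, -0.1883, 0.117]
tcp_rot: [[0.984, 0.0, -0.179], [0.179, -0.0, 0.984], [0.0, -1.0, -0.0]]
force: [-0.0, 0.5, -0.6]
opening: 0.003
```

play_rows:
  commands:
    - [[0.0002, -0.001, 0], [0, 0, 0]]
    - [[0.0004, -0.002, 0], [0, 0, 0]]
    - [[0.0004, -0.002, 0], [0, 0, 0]]
    - [[0.0004, -0.002, 0], [0, 0, 0]]

```text
time_s: 15.9
position: [0.5248, -0.1899, 0.1171]
tcp_rot: [[0.984, 0.0, -0.179], [0.179, -0.0, 0.984], [0.0, -1.0, -0.0]]
force: [-0.6, -0.2, -0.1]
opening: 0.008
```

Run:
```python
from h import *
s=read_state();print(s['time_s'],lab(s['position']),s['force'],s['tau'])
c=snap('wrist','w7');P=lab(cloud(c))
m=(abs(P[...,0])<12)&(P[...,2]>95)&(P[...,2]<115)&(P[...,1]<60);q=P[m];print(len(q), q[:,1].max() if len(q) else 0)
```

```text
15.9 [  0.63697637  41.22256171 117.07100487] [-0.55370301 -0.15002185 -0.05614929] [-1.73512014e-02 -4.17481685e+01 -1.12217751e+01  2.23241129e-02
  7.81235844e-02 -1.37271850e-04]
383 52.82622960154337
```

play_rows:
  commands:
    - [[0.0001, -0.0005, 0], [0, 0, 0]]
    - [[0.0002, -0.001, 0], [0, 0, 0]]
    - [[0.0003, -0.0015, 0], [0, 0, 0]]
    - [[0.0003, -0.0018, 0], [0, 0, 0]]
    - [[0.0004, -0.002, 0], [0, 0, 0]]

```text
time_s: 16.58
position: [0.5251, -0.1919, 0.1171]
tcp_rot: [[0.984, -0.0, -0.179], [0.179, 0.0, 0.984], [-0.0, -1.0, 0.0]]
force: [-0.2, 0.9, 0.5]
opening: 0.003
```

play_rows:
  commands:
    - [[0.0001, -0.0003, 0], [0, 0, 0]]
    - [[0.0001, -0.0006, 0], [0, 0, 0]]
    - [[0.0002, -0.0009, 0], [0, 0, 0]]
    - [[0.0002, -0.001, 0], [0, 0, 0]]

```text
time_s: 17.08
position: [0.5253, -0.1929, 0.117]
tcp_rot: [[0.984, -0.0, -0.179], [0.179, 0.0, 0.984], [-0.0, -1.0, 0.0]]
force: [-0.2, 0.8, 0.1]
opening: 0.003
```

Base now at about -78.3. From here I'll use small steps, one call at a time.

play_rows:
  commands:
    - [[0, -0.0002, 0], [0, 0, 0]]
    - [[0.0001, -0.0004, 0], [0, 0, 0]]
    - [[0.0001, -0.0006, 0], [0, 0, 0]]
    - [[0.0001, -0.0008, 0], [0, 0, 0]]

```text
time_s: 17.58
position: [0.5255, -0.1937, 0.117]
tcp_rot: [[0.984, 0.0, -0.179], [0.179, -0.0, 0.984], [0.0, -1.0, -0.0]]
force: [-0.0, -0.5, 1.1]
opening: 0.006
```

play_rows:
  commands:
    - [[0, -0.0002, 0], [0, 0, 0]]
    - [[0.0001, -0.0004, 0], [0, 0, 0]]
    - [[0.0001, -0.0006, 0], [0, 0, 0]]
    - [[0.0001, -0.0008, 0], [0, 0, 0]]

```text
time_s: 18.08
position: [0.5256, -0.1945, 0.1171]
tcp_rot: [[0.984, 0.0, -0.179], [0.179, -0.0, 0.984], [0.0, -1.0, -0.0]]
force: [0.5, 0.2, -0.1]
opening: 0.002
```

play_rows:
  commands:
    - [[0, -0.0002, 0], [0, 0, 0]]
    - [[0.0001, -0.0004, 0], [0, 0, 0]]
    - [[0.0001, -0.0006, 0], [0, 0, 0]]
    - [[0.0001, -0.0008, 0], [0, 0, 0]]

```text
time_s: 18.58
position: [0.5257, -0.1953, 0.117]
tcp_rot: [[0.984, 0.0, -0.179], [0.179, -0.0, 0.984], [0.0, -1.0, -0.0]]
force: [1.3, 0.6, 0.4]
opening: 0.006
```

play_rows:
  commands:
    - [[0, -0.0002, 0], [0, 0, 0]]
    - [[0.0001, -0.0004, 0], [0, 0, 0]]
    - [[0.0001, -0.0006, 0], [0, 0, 0]]
    - [[0.0001, -0.0008, 0], [0, 0, 0]]

```text
time_s: 19.08
position: [0.5257, -0.1957, 0.117]
tcp_rot: [[0.984, -0.0, -0.179], [0.179, 0.001, 0.984], [-0.0, -1.0, 0.001]]
force: [-0.1, 3.2, 0.9]
opening: 0.005
```

play_rows:
  commands:
    - [[0, -0.0002, 0], [0, 0, 0]]
    - [[0.0001, -0.0005, 0], [0, 0, 0]]
    - [[0.0001, -0.0005, 0], [0, 0, 0]]

```text
time_s: 19.45
position: [0.5256, -0.1959, 0.117]
tcp_rot: [[0.984, -0.001, -0.179], [0.179, 0.001, 0.984], [-0.0, -1.0, 0.001]]
force: [0.4, 5.3, 2.3]
opening: 0.001
```

Run:
```python
from h import *
s=read_state();print(s['time_s'],lab(s['position']),s['force'],s['tau'][0])
```

```text
19.45 [  0.35671285  35.23318679 117.02810574] [0.35605264 5.30512795 2.34332039] -2.896241694688797
```

The base is on the stop: 5.3 N, with the base at about -81.3 mm against -82.5 seen by the camera. Now I'll back off and rise.

play_rows:
  commands:
    - [[-0.0002, 0.001, 0], [0, 0, 0]]
    - [[-0.001, 0.005, 0], [0, 0, 0]]
    - [[-0.002, 0.011, 0], [0, 0, 0]]
    - [[-0.002, 0.011, 0.02], [0, 0, 0]]
    - [[-0.002, 0.011, 0.06], [0, 0, 0]]
    - [[-0.002, 0.011, 0.1], [0, 0, 0]]
    - [[-0.002, 0.011, 0.118], [0, 0, 0]]
    - [[-0.002, 0.011, 0.118], [0, 0, 0]]

```text
time_s: 20.45
position: [0.5246, -0.1861, 0.2366]
tcp_rot: [[0.984, 0.003, -0.179], [0.179, -0.003, 0.984], [0.003, -1.0, -0.003]]
force: [0.1, 0.3, -0.3]
opening: 0.003
```

Run:
```python
from h import *
s=read_state();print(s['time_s'],s['position'],lab(s['position']))
c=snap('wrist','w8');P=lab(cloud(c))
m=(abs(P[...,0])<12)&(P[...,2]>95)&(P[...,2]<115)&(P[...,1]<60);q=P[m]
if len(q):print(len(q),np.percentile(q[:,1],[1,99]),np.percentile(q[:,2],98))
t=load('top0');q=lab(cloud(t));g=t['frame'].max(-1)
m=(g<70)&(q[...,2]>145)&(q[...,2]<190)&(abs(q[...,0]+20)<50)&(abs(q[...,1]+70)<60)
u=q[m];print(len(u),np.percentile(u,[2,50,98],axis=0).round(1))
```

```text
20.45 [ 0.52462032 -0.18612849  0.23660537] [  1.09238984  45.0093271  236.60536704]
264 [15.85251248 24.68871045] 111.18335079722642
322 [[ -36.4 -109.4  167. ]
 [ -26.4  -69.8  173.9]
 [ -16.2  -29.   179.8]]
```

play_rows:
  commands:
    - [[-0.002, -0.015, 0], [0, 0, 0]]
    - [[-0.005, -0.045, 0], [0, 0, 0]]
    - [[-0.008, -0.08, 0], [0, 0, 0]]
    - [[-0.011, -0.107, 0], [0, 0, 0]]
    - [[-0.012, -0.119, 0], [0, 0, 0]]
    - [[-0.012, -0.119, -0.005], [0, 0, 0]]
    - [[-0.012, -0.119, -0.015], [0, 0, 0]]
    - [[-0.012, -0.119, -0.02], [0, 0, 0]]
    - [[-0.012, -0.119, -0.02], [0, 0, 0]]

```text
time_s: 21.62
position: [0.5117, -0.3035, 0.2143]
tcp_rot: [[0.984, -0.001, -0.18], [0.18, 0.001, 0.984], [-0.001, -1.0, 0.001]]
force: [0.1, -0.4, -0.2]
opening: 0.002
```

Run:
```python
from h import *
s=read_state();print(s['time_s'],s['position'],lab(s['position']),s['force'])
c=snap('side','side9');d=snap('top','top9')
cv2.imwrite('pics/c9.png',np.hstack([cv2.resize(c['frame'][60:180,235:395],(400,300)),cv2.resize(d['frame'][75:215,325:505],(400,300))])[:,:,::-1])
```

```text
21.625 [ 0.51167266 -0.30351838  0.21431262] [-32.66089045 -68.18469123 214.31261736] [ 0.06406136 -0.4172813  -0.19343897]
```

View pics/c9.png

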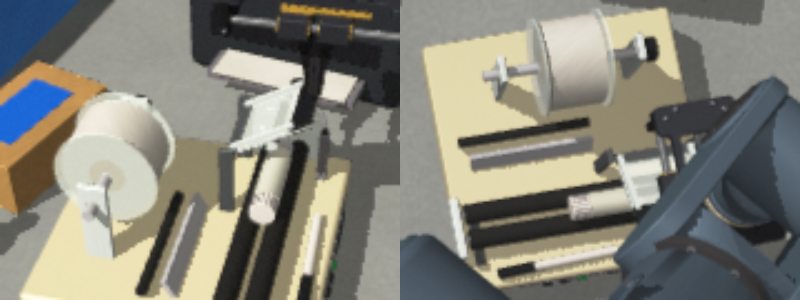

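Left, the tube lies under the plate with its cap at (262,205). The closed fingers stand above the strip at (310,85). Pressing now.

play_rows:
  commands:
    - [[0, 0, -0.003], [0, 0, 0]]
    - [[0, 0, -0.007], [0, 0, 0]]
    - [[0, 0, -0.011], [0, 0, 0]]
    - [[0, 0, -0.015], [0, 0, 0]]
    - [[0, 0, -0.019], [0, 0, 0]]
    - [[0, 0, -0.023], [0, 0, 0]]
    - [[0, 0, -0.027], [0, 0, 0]]
    - [[0, 0, -0.03], [0, 0, 0]]

```text
time_s: 22.72
position: [0.5081, -0.3052, 0.1848]
tcp_rot: [[0.984, -0.008, -0.18], [0.18, -0.0, 0.984], [-0.008, -1.0, 0.001]]
force: [1.3, 0.8, 1.2]
opening: 0.004
```

play_rows:
  commands:
    - [[0, 0, -0.003], [0, 0, 0]]
    - [[0, 0, -0.006], [0, 0, 0]]
    - [[0, 0, -0.009], [0, 0, 0]]
    - [[0, 0, -0.012], [0, 0, 0]]
    - [[0, 0, -0.015], [0, 0, 0]]
    - [[0, 0, -0.018], [0, 0, 0]]

```text
time_s: 23.48
position: [0.5117, -0.3047, 0.1668]
tcp_rot: [[0.984, -0.0, -0.179], [0.179, -0.0, 0.984], [-0.0, -1.0, -0.0]]
force: [-1.4, -1.1, 5.3]
opening: 0.008
```

play_rows:
  commands:
    - [[0, 0, -0.001], [0, 0, 0]]
    - [[0, 0, -0.002], [0, 0, 0]]
    - [[0, 0, -0.003], [0, 0, 0]]
    - [[0, 0, -0.004], [0, 0, 0]]
    - [[0, 0, -0.005], [0, 0, 0]]
    - [[0, 0, -0.006], [0, 0, 0]]

```text
time_s: 24.22
position: [0.5115, -0.3046, 0.161]
tcp_rot: [[0.984, -0.001, -0.179], [0.179, 0.0, 0.984], [-0.001, -1.0, 0.0]]
force: [-3.0, -1.1, 6.4]
opening: 0.006
```

Run:
```python
from h import *
s=read_state();print(s['time_s'],s['position'],lab(s['position']),s['force'])
```

```text
24.225 [ 0.51149722 -0.30457012  0.1610463 ] [-33.0217879  -69.18820172 161.04630121] [-3.01899704 -1.12308394  6.40814407]
```

play_rows:
  commands:
    - [[0, 0, -0.0007], [0, 0, 0]]
    - [[0, 0, -0.0014], [0, 0, 0]]
    - [[0, 0, -0.002], [0, 0, 0]]
    - [[0, 0, -0.0025], [0, 0, 0]]

```text
time_s: 24.72
position: [0.5113, -0.3046, 0.1585]
tcp_rot: [[0.984, -0.001, -0.179], [0.179, 0.0, 0.984], [-0.001, -1.0, 0.0]]
force: [-2.8, -2.4, 5.8]
opening: 0.008
```

play_rows:
  commands:
    - [[0, 0, -0.0006], [0, 0, 0]]
    - [[0, 0, -0.0012], [0, 0, 0]]
    - [[0, 0, -0.0018], [0, 0, 0]]
    - [[0, 0, -0.002], [0, 0, 0]]

```text
time_s: 25.22
position: [0.5112, -0.3046, 0.1566]
tcp_rot: [[0.984, -0.001, -0.179], [0.179, 0.0, 0.984], [-0.001, -1.0, 0.0]]
force: [-3.9, -1.5, 5.1]
opening: 0.005
```

play_rows:
  commands:
    - [[0, 0, -0.0006], [0, 0, 0]]
    - [[0, 0, -0.0012], [0, 0, 0]]
    - [[0, 0, -0.0018], [0, 0, 0]]
    - [[0, 0, -0.002], [0, 0, 0]]

```text
time_s: 25.72
position: [0.5112, -0.3046, 0.1561]
tcp_rot: [[0.984, -0.001, -0.179], [0.179, -0.0, 0.984], [-0.001, -1.0, -0.0]]
force: [-5.7, -0.4, 14.2]
opening: 0.011
```

The plate is on its bottom stop: force jumped to 14 N with no further travel. I'll hold here, then release.

play_rows:
  commands:
    - [[0, 0, 0], [0, 0, 0]]
    - [[0, 0, 0], [0, 0, 0]]
    - [[0, 0, 0], [0, 0, 0]]
    - [[0, 0, 0], [0, 0, 0]]
    - [[0, 0, 0], [0, 0, 0]]
    - [[0, 0, 0], [0, 0, 0]]
    - [[0, 0, 0], [0, 0, 0]]

```text
time_s: 26.6
position: [0.5112, -0.3047, 0.1561]
tcp_rot: [[0.984, -0.001, -0.179], [0.179, -0.0, 0.984], [-0.001, -1.0, -0.0]]
force: [-6.6, 0.8, 13.8]
opening: 0.006
```

Run:
```python
from h import *
s=read_state();print(s['time_s'],s['position'],s['force'])
c=snap('side','side10');q=lab(cloud(c))
m=(q[...,2]>120)&(q[...,2]<185)&(q[...,0]>-35)&(q[...,0]<40)&(q[...,1]>-105)&(q[...,1]<-30);print(m.sum(),np.percentile(q[m][:,2],[5,50,95]))
```

```text
26.6 [ 0.51122382 -0.30465475  0.15611494] [-6.57963952  0.81896613 13.769416  ]
516 [127.27478428 129.74839969 176.49831689]
```

play_rows:
  commands:
    - [[0, 0, 0.003], [0, 0, 0]]
    - [[0, 0, 0.007], [0, 0, 0]]
    - [[0, 0, 0.012], [0, 0, 0]]
    - [[0, 0, 0.018], [0, 0, 0]]
    - [[0, 0, 0.024], [0, 0, 0]]
    - [[0, 0, 0.03], [0, 0, 0]]
    - [[0, 0, 0.04], [0, 0, 0]]
    - [[0, 0, 0.055], [0, 0, 0]]
    - [[0, 0, 0.08], [0, 0, 0]]
    - [[0, 0, 0.11], [0, 0, 0]]

```text
time_s: 27.9
position: [0.5103, -0.3041, 0.2648]
tcp_rot: [[0.984, -0.004, -0.179], [0.179, 0.002, 0.984], [-0.003, -1.0, 0.003]]
force: [0.9, -0.4, 0.2]
opening: 0.003
```

play_rows:
  commands:
    - [[-0.02, 0.04, 0.02], [0, 0, 0]]
    - [[-0.04, 0.09, 0.03], [0, 0, 0]]
    - [[-0.06, 0.14, 0.03], [0, 0, 0]]
    - [[-0.08, 0.19, 0.03], [0, 0, 0]]
    - [[-0.1, 0.24, 0.03], [0, 0, 0]]
    - [[-0.1, 0.29, 0.03], [0, 0, 0]]
    - [[-0.1, 0.34, 0.03], [0, 0, 0]]
    - [[-0.1, 0.34, 0.03], [0, 0, 0]]

```text
time_s: 28.9
position: [0.4099, 0.0379, 0.2947]
tcp_rot: [[0.983, -0.002, -0.185], [0.185, 0.0, 0.983], [-0.002, -1.0, 0.001]]
force: [0.1, 0.1, 0.3]
opening: 0.005
```

Run:
```python
from h import *
s=read_state();print(s['time_s'],s['position'],s['force'])
c=snap('side','side11');d=snap('top','top11');q=lab(cloud(d));p=cloud(d)
m=(q[...,2]>103)&(q[...,2]<116)&(abs(q[...,0])<14)&(q[...,1]>-25)&(q[...,1]<60);u=q[m];print('tube',m.sum(),u[:,:2].min(0),u[:,:2].max(0),np.percentile(u[:,2],[50,95]),np.median(u[:,0]))
g=d['frame'].max(-1)
m=(g<70)&(q[...,2]>145)&(q[...,2]<190)&(abs(q[...,0]+20)<50)&(abs(q[...,1]+70)<60)
u=q[m];print('strip',len(u),np.percentile(u,[2,50,98],axis=0).round(1))
p0=cloud(load('top0'))
for n,r in(('thinA',(155,170,180,225)),('thinB',(185,198,195,240))):
    for P in(p0,p):
        w=P[r[0]:r[1],r[2]:r[3]].reshape(-1,3);w=w[w[:,2]>.104];print(n,len(w),w.mean(0))
cv2.imwrite('pics/c11.png',np.hstack([cv2.resize(c['frame'][80:200,235:395],(400,300)),cv2.resize(d['frame'][75:215,325:505],(400,300))])[:,:,::-1])
```

```text
28.9 [0.40991953 0.03790655 0.29471135] [0.09181005 0.092373   0.25851416]
tube 207 [-13.75723542 -24.96735256] [12.79839436 23.59785333] [109.82267193 114.12769933] -1.0854220103415573
strip 311 [[ -36.  -109.3  166.1]
 [ -26.4  -70.4  173.6]
 [ -16.1  -29.4  181.3]]
thinA 189 [0.54138621 0.26509151 0.14406521]
thinA 181 [0.54406106 0.26948892 0.1264489 ]
thinB 176 [0.47431251 0.23343513 0.12040431]
thinB 171 [0.47497359 0.23396974 0.12094593]
```

View pics/c11.png

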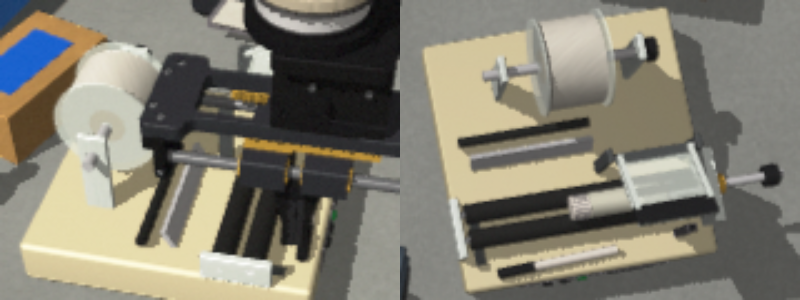

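```bash
python3 -c "
from rig import *
print(hand_in())"
```

```text
the job is handed in; nothing more can be done
None
```

The wide tube is lying in the cradle with its base against the end stop. The plate was pressed level and has risen again, and the job was handed in at about 29 s of the 67 s allowed; no verdict was reported.

**What I did**
- **Placing:** I gripped the tube near its cap on the mixer, laid it on the open end of the cradle and released it.
- **Sliding:** I pushed on the cap end with closed fingers. A force of 3 to 5 N showed contact at labeller y of about -81 mm; the side camera had put the stop face at about -82.5 mm.
- **Pressing:** I pushed the strip down to its bottom stop, where the force jumped from about 5 N to 14 N with no further travel. I held it there for about 0.9 s, then lifted clear.

**Last checks**
- **Tube:** Its cap end is at labeller y of about 24 mm (23.6 from the top camera, 24.7 from the wrist camera earlier), so its base is at about -83 mm. The two readings agree within calibration, and the tube did not move away from the stop. I could not read the pin directly.
- **Plate:** With the plate pressed, most camera points on it were about 129 mm high, as expected for level. The black strip is now back at 173.6 mm, against 173.9 mm at the start.
- **Other objects:** Thin tube B, the one nearer the robot, is unmoved (within 1 mm). The thin tube A reading differed by about 5 mm, but stray depth points put its height 20 to 40 mm too high, so I don't trust that figure. The arm never touched either tube. The pen looks unmoved in the last view. I did not check the dropper bottle at the end, though nothing went near it.

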